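# Put away the wash-and-mend oddments and set the soap to dry

## Task

Sort the oddments in the front row into where they belong: stand the plum thread spool upright in the grey tray that already holds a spool and the red battery upright in the grey tray that already holds a battery, leaving those already there standing where they are. In the white soap dish, first lay the purple and the green clothes peg flat as spacers, one centred along each blue band, then lay the soap flat on the two pegs, centred over the dish with its long side across them, so that it rests clear of the dish to dry.

Things in the scene. Friction and masses are not known exactly. Their poses are not given: they have to be found in the camera images.
- purple_peg: Purple clothes peg lying flat and loose, 15 (x) x 72 (y) x 12 high (z). Origin at the centre of its underside, z up; long axis y. Both ends are equivalent. Acts as a solid bar, about 12 g.
- green_peg: Green clothes peg lying flat and loose, same size, axes and origin as the purple peg.
- soap: Yellow bar of soap lying flat and loose, 55 (x) x 78 (y) x 20 high (z), rounded edges, about 90 g. Origin at the centre of its underside, z up, long axis y.
- plum_spool: Spool of dark plum thread with white flanges, standing loose on the counter, 29 diameter, 50 high, about 30 g. Origin at the centre of its underside, z up along its axis.
- red_battery: Red and silver round battery standing loose on the counter, 15 diameter, 50 high, about 23 g. Origin at the centre of its underside, z up along its axis.
- soap_dish: Fixed flat white soap dish, 120 (x) x 172 (y); its floor is 6 above the counter, with a rim 3 higher and 5 wide all round. Two flat blue bands, 85 x 22, are printed on its floor along the dish's x axis, centred at y = +22 and y = -22. Origin at the centre of its underside, z up.
- sewing_tray: Fixed open grey plastic tray, 110 (x) x 140 (y) x 18 high, walls and floor 4 thick; origin at the centre of its underside, inner floor 4 above it. It is told from the other grey tray by the white spool that stands in its +y half; its -y half is empty.
- battery_tray: Fixed open grey plastic tray, 110 (x) x 140 (y) x 18 high, walls and floor 4 thick; origin at the centre of its underside, inner floor 4 above it. It is told from the other grey tray by the green battery that stands in its -y half; its +y half is empty.
- white_spool: Spool of white thread with wooden-coloured flanges, 29 diameter, 45 high, standing loose in the sewing tray about 35 from its centre towards +y. Origin at the centre of its underside. It stays where it is.
- green_battery: Green and yellow round battery, 15 diameter, 50 high, standing loose in the battery tray about 35 from its centre towards -y. Origin at the centre of its underside. It stays where it is.
Mind the look-alikes: they are no part of the job. Leave any orange look-alike of the green_peg alone.

How it is judged:
At the end, for the whole second after the job is handed in: A peg flat on each blue band (within 13 mm across, 15 mm along, 0.3 rad); soap level on both, clear of the dish, centred to 15 mm, long side across to 0.3 rad; plum spool and red battery upright in their trays; white spool and green battery standing, moved under 20 mm; all released, at rest (((y of purple_peg in the frame of soap_dish between 0.009 and 0.036 m and y of green_peg in the frame of soap_dish between -0.036 and -0.009 m) or (y of purple_peg in the frame of soap_dish between -0.036 and -0.009 m and y of green_peg in the frame of soap_dish between 0.009 and 0.036 m)) and x of purple_peg in the frame of soap_dish between -0.015 and 0.015 m and z of purple_peg in the frame of soap_dish between 0.003 and 0.01 m and angle between the y axis of each of purple_peg, green_peg and the x axis of soap_dish, either way round below 0.3 rad and angle between purple_peg's own x axis and vertical between 1.39 and 1.75 rad and x of green_peg in the frame of soap_dish between -0.015 and 0.015 m and z of green_peg in the frame of soap_dish between 0.003 and 0.01 m and angle between green_peg's own x axis and vertical between 1.39 and 1.75 rad and x of soap in the frame of soap_dish between -0.015 and 0.015 m and y of soap in the frame of soap_dish between -0.015 and 0.015 m and z of soap in the frame of soap_dish between 0.0145 and 0.022 m and angle between the y axis of soap and the y axis of soap_dish, either way round below 0.3 rad and angle between each of soap, plum_spool, white_spool, red_battery, green_battery's own z axis and vertical below 0.15 rad and contact force between soap and soap_dish below 0.05 N and x of plum_spool in the frame of sewing_tray between -0.05 and 0.05 m and y of plum_spool in the frame of sewing_tray between -0.065 and 0.065 m and z of plum_spool in the frame of sewing_tray between 0.001 and 0.009 m and x of white_spool in the frame of sewing_tray between -0.05 and 0.05 m and y of white_spool in the frame of sewing_tray between -0.065 and 0.065 m and z of white_spool in the frame of sewing_tray between 0.001 and 0.009 m and x of red_battery in the frame of battery_tray between -0.05 and 0.05 m and y of red_battery in the frame of battery_tray between -0.065 and 0.065 m and z of red_battery in the frame of battery_tray between 0.001 and 0.009 m and x of green_battery in the frame of battery_tray between -0.05 and 0.05 m and y of green_battery in the frame of battery_tray between -0.065 and 0.065 m and z of green_battery in the frame of battery_tray between 0.001 and 0.009 m and distance of each of white_spool, green_battery from where it was at the start of the episode below 0.02 m and linear speed of each of purple_peg, green_peg, soap, plum_spool, red_battery, white_spool, green_battery below 0.02 m/s and contact force between each of purple_peg, green_peg, soap, plum_spool, red_battery and the fingers below 0.05 N); the robot touches nothing.
It also fails if it takes over 115 s, if anything falls off the work surface, if the arm or the gripper's body presses on something with over 40 N, if the wrist force passes 120 N, or if a joint passes its speed limit or range.

## Robot

A 7-joint arm with a two-finger parallel gripper is mounted at the origin on a cart in front of the work surface, level with it; the furniture and walls round the work are solid. World frame = base frame: x ahead of the robot, y to its left, z up, the work surface at z = 0. Lengths are in m, angles in rad, forces in N, time in s.
With the tool pointing down it reaches from about 0.35 to 0.9 m from the base axis. Payload 8.1 kg.
Tool frame: the origin (TCP) lies between the finger pads; the fingertips stand 11 mm ahead of it and the grasp point (between the pads) lies 8 mm behind it; z points along the fingers, y is the line along which they close (so a half turn about z gives the same grasp; the last joint's range is limited). The gripper opens to 92 mm and grips with 3 to 60 N. Pads are 19 mm wide; open, the fingers measure 130 mm over their backs; the gripper's body (75 mm by 190 mm) begins 47 mm behind the grasp point.
Start: joints at [1.025, 0.434, 0.025, 1.573, -0.012, 1.134, -0.075], TCP at [0.268, -0.565, 0.238] pointing down, gripper open.
Joint ranges: [-2.62, 2.62], [-0.44, 2.09], [-1.27, 1.32], [0.08, 2.57], [-1.32, 4.46], [0.12, 2], [-2.74, 2.74]. Speed limits (rad/s): [2.22, 2.22, 3.01, 3.01, 3.14, 3.14, 3.14].

## Interface

Orientations are given as a rotation vector (axis times angle).
In Python, from cell import observe, get_image, camera_params, sign_off gives the robot as it stands.
- The arm moves only by the shell command python3 -m pendant 'ROWS' [FORCE]. ROWS is JSON, one flat list of numbers, 7 for each row, row after row: the shift along the tool's x, y, z in m, then the turn, a rotation vector about the tool's x, y, z in rad, then the finger opening in m, from 0 to 0.0918. In form: [dx, dy, dz, rx, ry, rz, jaw, dx, dy, dz, rx, ry, rz, jaw, ...]. A call has 1 to 10 rows; each row shifts and turns the commanded pose from where the row before left it, along the tool's axes as they then stand; what a row does not reach is not made up. A row lasts 1/8 s, in which the tool goes at most 62.5 mm and 10.7 degrees, less where a joint would pass 70% of its speed; a pose out of reach is approached as far as the arm can. A call is refused whole if a number of a shift passes 0.0625 or a number of a turn 0.188, either way. A call with a gripper value outside its range is refused whole. The fingers move at their own pace and stop on an object; FORCE is the grip in N (left out, the last holds). Time passes only in rows, so rows that do not move let the fingers close. It gives the time, the measured TCP pose, the force, the opening and the grip force at its end, in the units of the state.
- observe(): the state, without advancing time (a new reading comes with each control period).
- get_image(name): name is "scene" or "side" or "wrist"; returns the picture (420x560x3 uint8, red, green, blue); there is no depth.
- camera_params(name): a dict with "intrinsics" (3x3 intrinsics, pixels), "dist" ([k1, k2, p1, p2, k3] as OpenCV has them; the pictures are not rectified), "eye" and "rotation" of the camera in the world; the wrist camera has in their place "T_tool_cam" (4x4, takes a point from camera to tool coordinates, whose origin is the TCP and whose axes are the flange's). Camera axes: x right, y down, z forward; pixel columns grow to the right and rows downward; lengths in m; the calibration is good to about 2 mm. A picture is of the moment at which its call begins: read the wrist's pose just before it. camera_params takes no time and is no camera call.
- sign_off(): hands the job in; it is judged then, once.
The state is a dict: "clock": time; "joints": joint angles; "dq": joint speeds; "joint_efforts": joint torques, N m; "position": TCP position; "ee_rot": TCP orientation; "force": force on the tool from outside, world axes, zero at the start; "ft_torque": the same for the moment, N m; "width": opening from 0.0 (shut) to 1.0 (fully open); "gripper_force": force on a finger pad.
Only numpy, scipy, OpenCV 4.12 (cv2) and the standard library are available. Lean on these libraries where they do the work, as an engineer would, in place of code of your own. Each camera call takes 0.05 s, during which the arm holds its last target. There are 200 camera calls.

## Working session

There is one attempt and no reset: what is moved stays moved. The work goes in short steps, Python scripts to look and compute and a shell command to move; the robot and the scene stay as the last step left them, time stands still between calls to the robot, and variables do not carry over. Pictures are saved under pics/ and viewed, at most 16 in all, crops included, and the job is handed in when it is done.

```bash
ls; mkdir -p pics
cat > h.py <<'E'
import numpy as np,cv2
from cell import observe,get_image,camera_params
from scipy.spatial.transform import Rotation as R
def cam(n,o=None):
    c=camera_params(n);K=np.array(c["intrinsics"]);d=np.array(c["dist"],float)
    if n=="wrist":
        o=o or observe();T=np.eye(4);T[:3,:3]=R.from_rotvec(o["ee_rot"]).as_matrix();T[:3,3]=o["position"]
        M=T@np.array(c["T_tool_cam"]);return K,d,M[:3,3],M[:3,:3]
    return K,d,np.array(c["eye"]),np.array(c["rotation"])
def ray(C,px,z):
    K,d,e,r=C;p=cv2.undistortPoints(np.array(px,float).reshape(-1,1,2),K,d).reshape(-1,2)
    v=np.c_[p,np.ones(len(p))]@r.T
    return e+v*((z-e[2])/v[:,2])[:,None]
def snap(n,f):
    o=observe();im=get_image(n);cv2.imwrite("pics/"+f,im[:,:,::-1]);return cam(n,o),im
E
python3 - <<'E'
from h import *
for n in("scene","side","wrist"):
    C,im=snap(n,n+"0.png");print(n,C[2].round(3),C[3].round(2).tolist())
o=observe();print(o["position"],o["ee_rot"],o["clock"])
a=cv2.imread("pics/scene0.png");b=cv2.imread("pics/side0.png")
E
```

```text
pics
scene [-0.205  0.544  0.636] [-1.14, 2.15, -1.18]
side [-0.083  0.979  0.819] [-0.76, 2.45, -1.31]
wrist [ 0.343 -0.529  0.383] [[0.43, -0.86, -0.27], [-0.9, -0.41, -0.13], [-0.0, 0.3, -0.95]]
[ 0.26759835 -0.56439982  0.23713221] [-3.06379069e+00 -6.89567716e-01  5.90202905e-04] 0.15
```

View pics/scene0.png

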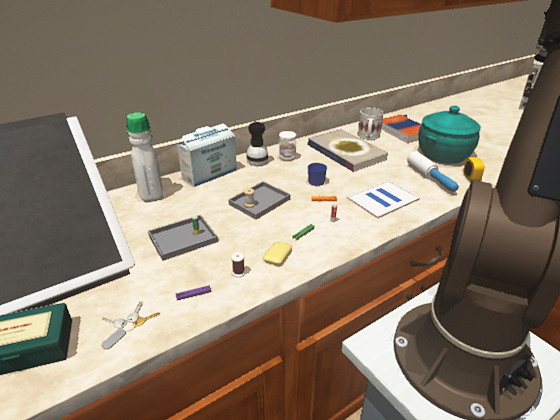

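View pics/side0.png

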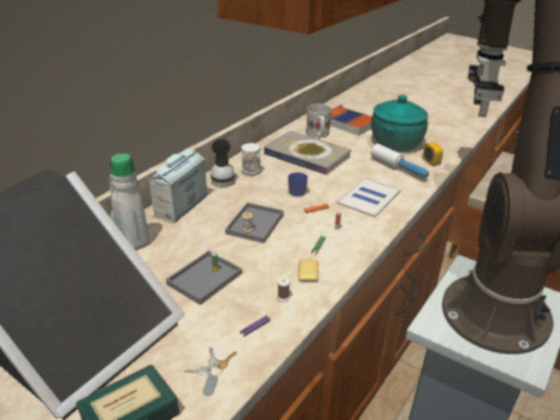

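Scene view: purple peg (193,293), plum spool (238,264), soap (278,254), green peg (303,231), red battery (334,213), dish (383,198). The sewing tray (260,199) holds the white spool, and the battery tray (183,237) holds the green battery at (195,227). Look-alikes: the orange peg (323,198) for the green peg, white spool (250,197) for the plum spool, green battery for the red one, and the two grey trays for each other. The side view agrees.

```bash
sed -i 's/return K,d,np.array(c\["eye"\]),.*/r=np.array(c["rotation"]);return K,d,np.array(c["eye"]),(R.from_rotvec(r).as_matrix() if r.size==3 else r)/' h.py
cat > m.py <<'E'
from h import *
import sys
# name: (HSV lo, hi, approx scene px, approx side px, centroid height)
T={"purple":((120,70,30),(160,255,255),(193,293),(255,326),.008),
"green":((40,90,30),(85,255,255),(303,231),(318,244),.008),
"soap":((20,80,100),(35,255,255),(278,254),(308,270),.015),
"plum":((0,0,0),(180,255,75),(238,264),(284,289),.025),
"redbat":((0,110,60),(8,255,255),(334,213),(338,220),.03),
"dish":((0,0,205),(180,45,255),(383,198),(369,197),.007),
"bands":((95,100,60),(125,255,255),(383,198),(369,197),.006),
"sew":((0,0,30),(180,45,140),(260,199),(255,222),.01),
"bat":((0,0,30),(180,45,140),(183,237),(205,277),.01)}
ims={n:cv2.imread(f"pics/{n}0.png") for n in("scene","side")}
for k,(lo,hi,a,b,z) in T.items():
    for n,p in(("scene",a),("side",b)):
        h=cv2.inRange(cv2.cvtColor(ims[n],cv2.COLOR_BGR2HSV),lo,hi)
        w=45 if k in("dish","sew","bat","bands") else 25
        m=np.zeros_like(h);s=np.s_[p[1]-w:p[1]+w,p[0]-w:p[0]+w];m[s]=h[s]
        ys,xs=np.nonzero(m)
        if len(xs)<8: print(k,n,"none");continue
        C=cam(n)
        if k in("sew","bat","dish"):
            cs,_=cv2.findContours(m,0,2);c=cv2.convexHull(max(cs,key=cv2.contourArea))
            P=ray(C,c.reshape(-1,2),z)
        else: P=ray(C,np.c_[xs,ys],z)
        q=cv2.minAreaRect((P[:,:2]*1000).astype(np.float32));bx=cv2.boxPoints(q)
        e=[bx[1]-bx[0],bx[2]-bx[1]];l=max(e,key=np.linalg.norm)
        print(k,n,len(xs),"c",np.round(q[0]),"mean",np.round(P[:,:2].mean(0)*1000),"size",sorted(np.round(q[1])),"long",round(np.degrees(np.arctan2(l[1],l[0]))%180))
E
python3 m.py
```

```text
purple scene 202 c [413. 341.] mean [413. 342.] size [np.float64(18.0), np.float64(69.0)] long 76
purple side 57 c [413. 335.] mean [412. 334.] size [np.float64(8.0), np.float64(54.0)] long 76
green scene 93 c [455.  23.] mean [455.  23.] size [np.float64(17.0), np.float64(70.0)] long 102
green side none
soap scene 404 c [418. 127.] mean [417. 128.] size [np.float64(47.0), np.float64(75.0)] long 121
soap side 404 c [418. 127.] mean [417. 128.] size [np.float64(47.0), np.float64(78.0)] long 124
plum scene 39 c [457. 228.] mean [417. 232.] size [np.float64(33.0), np.float64(129.0)] long 176
plum side none
redbat scene 44 c [459. -79.] mean [458. -78.] size [np.float64(11.0), np.float64(49.0)] long 136
redbat side 15 c [455. -76.] mean [455. -77.] size [np.float64(3.0), np.float64(33.0)] long 120
dish scene 5849 c [ 478. -310.] mean [ 478. -356.] size [np.float64(299.0), np.float64(533.0)] long 139
dish side 3120 c [ 482. -288.] mean [ 481. -289.] size [np.float64(163.0), np.float64(234.0)] long 89
bands scene 183 c [ 462. -270.] mean [ 461. -269.] size [np.float64(61.0), np.float64(82.0)] long 0
bands side 133 c [ 455. -393.] mean [ 452. -409.] size [np.float64(71.0), np.float64(291.0)] long 88
sew scene 1097 c [644.  36.] mean [648.  35.] size [np.float64(124.0), np.float64(154.0)] long 104
sew side 1650 c [644.  35.] mean [650.  40.] size [np.float64(116.0), np.float64(157.0)] long 104
bat scene 745 c [604. 284.] mean [601. 283.] size [np.float64(127.0), np.float64(141.0)] long 87
bat side 2325 c [604. 282.] mean [597. 285.] size [np.float64(121.0), np.float64(150.0)] long 87
```

View pics/wrist0.png

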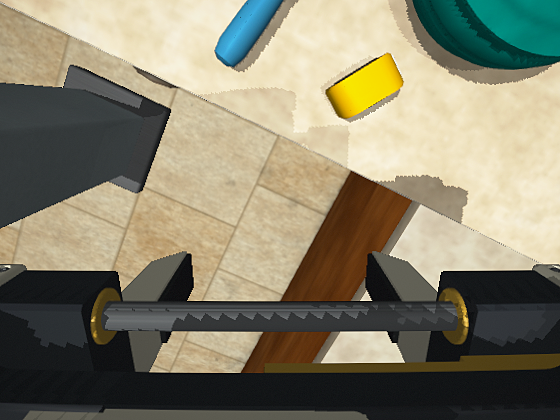

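Run:
```python
from h import *
S=cam("scene");D=cam("side")
def two(a,b,name):
    # least squares intersection
    A=np.zeros((3,3));v=np.zeros(3)
    for C,p in((S,a),(D,b)):
        q=ray(C,[p],0)[0]-C[2];q/=np.linalg.norm(q);M=np.eye(3)-np.outer(q,q);A+=M;v+=M@C[2]
    print(name,np.linalg.solve(A,v).round(3))
two((238,264),(284,289),"plum");two((250,197),(248,221),"white");two((195,227),(214,263),"greenbat");two((303,231),(318,244),"greenpeg")
for n,p in(("scene",(383,198)),("side",(369,197))):
    im=cv2.imread(f"pics/{n}0.png");h=cv2.inRange(cv2.cvtColor(im,cv2.COLOR_BGR2HSV),(95,80,60),(130,255,255))
    m=np.zeros_like(h);s=np.s_[p[1]-18:p[1]+18,p[0]-30:p[0]+30];m[s]=h[s]
    k,_,st,ce=cv2.connectedComponentsWithStats(m)
    for i in range(1,k):
        if st[i,4]>20:print(n,st[i,4],ray(cam(n),[ce[i]],.006).round(3))
    m2=cv2.inRange(cv2.cvtColor(im,cv2.COLOR_BGR2HSV),(0,0,0),(180,255,255))
im=cv2.imread("pics/scene0.png")
cv2.imwrite("pics/crop1.png",cv2.resize(im[170:310,160:430],None,fx=2.9,fy=2.9,interpolation=2))
```

```text
plum [0.413 0.234 0.033]
white [0.637 0.07  0.033]
greenbat [0.598 0.251 0.029]
greenpeg [0.45  0.028 0.014]
scene 92 [[ 0.461 -0.291  0.006]]
scene 100 [[ 0.46  -0.247  0.006]]
side 50 [[ 0.461 -0.295  0.006]]
side 54 [[ 0.461 -0.251  0.006]]
```

View pics/crop1.png

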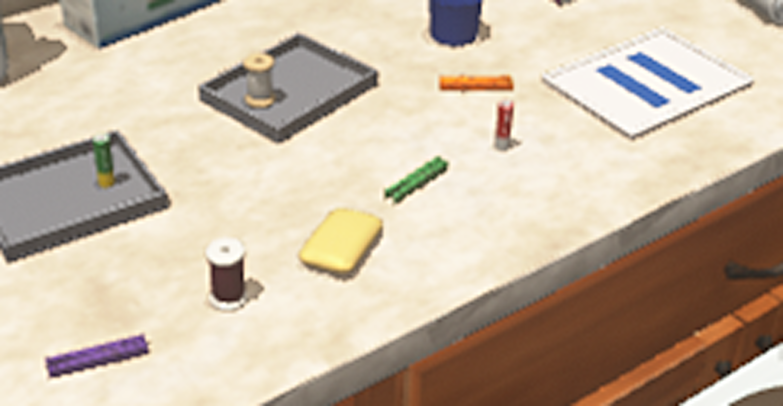

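```bash
python3 -m pendant '[0,-0.0625,0,0,0,0,0.06, 0,-0.0625,0,0,0,0,0.06]' 20
```

```text
clock: 0.4
position: [0.2135, -0.4504, 0.2369]
ee_rot: [-3.064, -0.689, 0.001]
force: [-0.1, -0.8, 1.3]
width: 0.83
gripper_force: 0.0
```

The crop confirms my picks: purple peg (98,355), plum spool (226,275), soap (342,242), green peg (415,180) and red battery (504,125). The orange peg at (476,84) is left alone. I'm starting with the green peg.

```bash
cat > go.py <<'E'
from h import *
import sys
# turn (first), then shift in the turned tool frame, to reach x y z with tool-x heading psi
x,y,z,psi=map(float,sys.argv[1:5]);o=observe();A=R.from_rotvec(o["ee_rot"]).as_matrix()
cur=np.degrees(np.arctan2(A[1,0],A[0,0]));t=np.radians((cur-psi+90)%180-90) if len(sys.argv)<6 else np.radians(cur-psi)
c,s=np.cos(np.radians(psi)),np.sin(np.radians(psi))
d=np.array([x,y,z])-o["position"]
f=1 if abs(((cur-np.degrees(t))-psi+180)%360-180)<90 else -1
print("psi now",cur.round(1),"turn",t.round(3),"shift",np.round([f*(d[0]*c+d[1]*s),f*(d[0]*s-d[1]*c),-d[2]],4),"j",np.round(o["joints"],2),"z tilt",A[:,2].round(3))
E
python3 go.py .455 .023 .15 102
```

```text
psi now 25.4 turn -1.338 shift [0.4128 0.3346 0.0869] j [ 1.02  0.23  0.01  1.88 -0.    1.04 -0.11] z tilt [-0.001  0.001 -1.   ]
```

```bash
python3 -m pendant '[0,0,0,0,0,-0.167,0.06, 0,0,0,0,0,-0.167,0.06, 0,0,0,0,0,-0.167,0.06, 0,0,0,0,0,-0.167,0.06, 0,0,0,0,0,-0.167,0.06, 0,0,0,0,0,-0.167,0.06, 0,0,0,0,0,-0.167,0.06, 0,0,0,0,0,-0.167,0.06]' && python3 -m pendant '[0.041,0.033,0,0,0,0,0.06, 0.041,0.033,0,0,0,0,0.06, 0.041,0.033,0,0,0,0,0.06, 0.041,0.033,0,0,0,0,0.06, 0.041,0.033,0,0,0,0,0.06, 0.041,0.033,0.017,0,0,0,0.06, 0.041,0.033,0.017,0,0,0,0.06, 0.041,0.033,0.017,0,0,0,0.06, 0.041,0.033,0.017,0,0,0,0.06, 0.041,0.033,0.017,0,0,0,0.06]'
cat > look.py <<'E'
from h import *
import sys
# look.py name top_height file : colour blob in wrist view nearest the picture centre column
HS={"green":((40,90,30),(85,255,255)),"purple":((120,60,30),(165,255,255)),"soap":((20,80,100),(35,255,255)),"red":((0,120,60),(8,255,255)),"plumtop":((0,0,170),(180,30,255)),"blue":((95,90,60),(130,255,255))}
k,z,f=sys.argv[1],float(sys.argv[2]),sys.argv[3]
C,im=snap("wrist",f);hsv=cv2.cvtColor(im,cv2.COLOR_RGB2HSV);m=cv2.morphologyEx(cv2.inRange(hsv,*HS[k]),cv2.MORPH_OPEN,np.ones((3,3)))
n,l,st,ce=cv2.connectedComponentsWithStats(m)
for i in sorted(range(1,n),key=lambda i:-st[i,4])[:3]:
    if st[i,4]<60: continue
    ys,xs=np.nonzero(l==i);P=ray(C,np.c_[xs,ys],z);q=cv2.minAreaRect((P[:,:2]*1000).astype(np.float32));b=cv2.boxPoints(q);L=max([b[1]-b[0],b[2]-b[1]],key=np.linalg.norm)
    print(k,"px",ce[i].round(),"area",st[i,4],"c",np.round(q[0],1),"mean",(P[:,:2].mean(0)*1000).round(1),"size",np.round(q[1],1),"long",round(np.degrees(np.arctan2(L[1],L[0]))%180,1))
E
python3 look.py green .012 w1.png; python3 go.py .455 .023 .013 102
```

```text
clock: 1.4
position: [0.2141, -0.4516, 0.2376]
ee_rot: [-1.972, -2.445, -0.0]
force: [0.2, -0.6, 1.0]
width: 0.651
gripper_force: 0.0
clock: 2.65
position: [0.4531, 0.0188, 0.1522]
ee_rot: [1.98, 2.439, 0.0]
force: [0.3, 0.3, 0.2]
width: 0.655
gripper_force: 0.0
green px [287. 205.] area 372 c [461.1  19.9] mean [461.6  18.4] size [ 4.6 64.4] long 102.1
green px [278. 205.] area 371 c [454.6  18.4] mean [454.2  16.6] size [ 5.5 66.2] long 101.7
psi now 102.2 turn 0.004 shift [-0.0032 -0.0009  0.1382] j [ 0.31  0.33 -0.6   2.04  0.24  0.83 -0.21] z tilt [ 0.002  0.005 -1.   ]
```

View pics/w1.png

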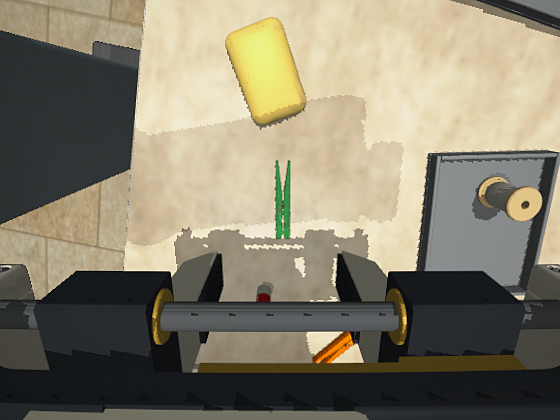

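Wrist view: the green peg is at (283,205) between the fingers, with the soap above it, the red battery at (265,295), the orange peg at (335,347) and the white spool in its tray. I'm lowering onto the green peg.

```bash
python3 go.py .458 .020 .013 102; python3 -m pendant '[0,0.005,0.045,0,0,0,0.045, 0,0,0.045,0,0,0,0.045, 0,0,0.03,0,0,0,0.045, 0,0,0.016,0,0,0,0.045, 0,0,0,0,0,0,0.045]' && python3 -m pendant '[0,0,0.002,0,0,0,0,0,0,0,0,0,0,0,0,0,0,0,0,0,0,0,0,0,0,0,0,0,0,0,0,0,0,0,0]' 20
```

```text
psi now 102.2 turn 0.004 shift [-0.0067  0.0014  0.1382] j [ 0.31  0.33 -0.6   2.04  0.24  0.83 -0.21] z tilt [ 0.002  0.005 -1.   ]
clock: 3.32
position: [0.4564, 0.0183, 0.0158]
ee_rot: [-1.977, -2.439, 0.003]
force: [-0.1, 0.1, -0.3]
width: 0.487
gripper_force: 0.0
clock: 3.95
position: [0.4577, 0.0184, 0.0151]
ee_rot: [1.979, 2.439, 0.0]
force: [-0.5, -0.6, 6.1]
width: 0.157
gripper_force: 20.0
```

```bash
python3 -m pendant '[0,0,-0.05,0,0,0,0,0,0,-0.06,0,0,0,0,0,0,0,0,0,0.178,0,0,0,0,0,0,0.178,0,0,0,0,0,0,0.178,0,0,0,0,0,0,0.178,0,0,0,0,0,0,0.178,0,0,0,0,0,0,0.178,0,0,0,0,0,0,0.178,0,0,0,0,0,0,0.178,0]' && python3 -m pendant '[0,0,0,0,0,0.178,0,0,0,0,0,0,0.178,0,0,0,0,0,0,0,0]'; python3 go.py .461 -.271 .14 0
```

```text
clock: 5.2
position: [0.4572, 0.0186, 0.1247]
ee_rot: [-3.094, -0.545, 0.0]
force: [-0.5, 0.0, 0.4]
width: 0.163
gripper_force: 20.0
clock: 5.58
position: [0.4572, 0.0187, 0.1247]
ee_rot: [3.141, 0.0, -0.0]
force: [-0.2, -0.1, -0.4]
width: 0.156
gripper_force: 20.0
psi now 0.0 turn 0.0 shift [ 0.0038  0.2897 -0.0153] j [-0.02  0.32 -0.17  2.09  0.08  0.74 -1.81] z tilt [-0. -0. -1.]
```

```bash
python3 -m pendant '[0,0.05,-0.01,0,0,0,0,0,0.06,-0.01,0,0,0,0,0,0.06,-0.01,0,0,0,0,0,0.06,0,0,0,0,0,0,0.06,0,0,0,0,0,0.003,0,0,0,0,0,0]'; python3 look.py blue .006 w2.png; python3 look.py green .15 w2b.png;python3 go.py .461 -.271 .14 0
```

```text
clock: 6.32
position: [0.4584, -0.2772, 0.1546]
ee_rot: [3.139, -0.008, -0.001]
force: [0.0, 0.2, 0.3]
width: 0.159
gripper_force: 20.0
blue px [490. 254.] area 3396 c [ 401.2 -484. ] mean [ 403.  -484.4] size [ 39.6 106.9] long 165.7
blue px [248. 195.] area 2076 c [ 462.1 -248.4] mean [ 463.8 -248.4] size [83.8 21.4] long 0.4
blue px [297. 190.] area 1777 c [ 462.7 -292.3] mean [ 468.6 -293.4] size [83.6 21.4] long 0.3
green px [287. 256.] area 895 c [ 473.6 -276.6] mean [ 471.4 -277.1] size [ 5.7 54.6] long 179.7
green px [271. 248.] area 691 c [ 478.3 -269.6] mean [ 475.9 -269.2] size [45.1  5.2] long 0.0
green px [273. 294.] area 145 c [ 450.7 -269.8] mean [ 450.5 -270. ] size [4.7 8.9] long 179.8
psi now 0.0 turn 0.001 shift [ 0.0011 -0.0007  0.0144] j [ 0.48  0.38 -0.06  1.89  0.03  0.87 -1.16] z tilt [-0.     0.001 -1.   ]
```

View pics/w2.png

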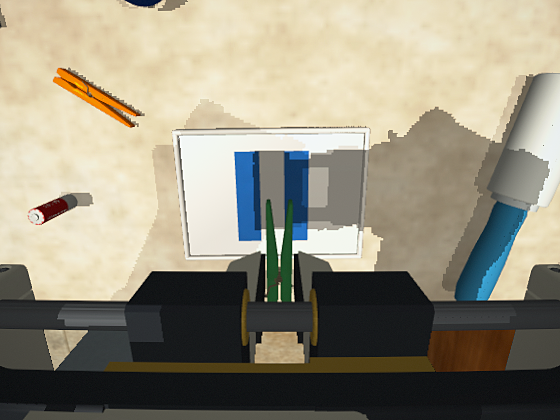

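The wrist view shows the dish below, bands at (248,195) and (297,190), with the held peg at (280,250). The peg may have pitched or slipped in the grip, so I'm checking it from the outside cameras.

Run:
```python
from h import *
out=[]
for n in("scene","side"):
    C,im=snap(n,n+"1.png");p=(C[3].T@(np.array([.46,-.277,.15])-C[2]));uv,_=cv2.projectPoints(p.reshape(1,3),np.zeros(3),np.zeros(3),C[0],C[1]);u,v=uv.ravel().astype(int)
    u0,v0=min(max(u-40,0),480),max(v-40,0);print(n,u0,v0,u,v);out.append(cv2.resize(im[v0:v0+80,u0:u0+80],(400,400),interpolation=2))
cv2.imwrite("pics/c2.png",np.hstack(out)[:,:,::-1])
```

```text
scene 353 111 393 151
side 334 110 374 150
```

View pics/c2.png

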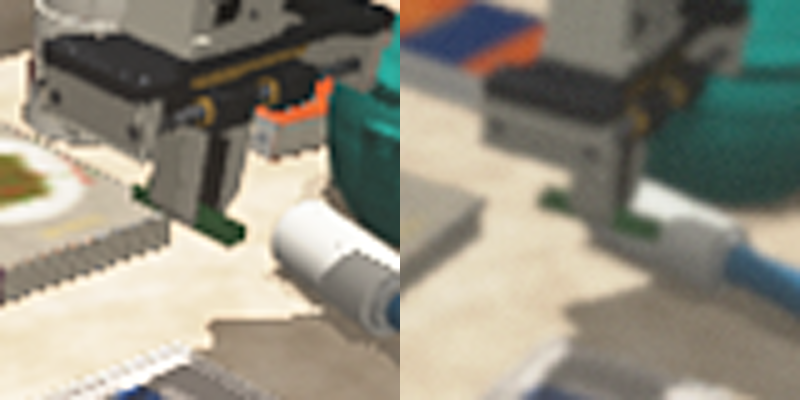

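Run:
```python
from h import *
S=cam("scene");D=cam("side")
for a,b in(((380,149.4),(362.6,149.4)),((401.6,158.4),(386,156))):
    A=np.zeros((3,3));v=np.zeros(3)
    for C,p in((S,a),(D,b)):
        q=ray(C,[p],0)[0]-C[2];q/=np.linalg.norm(q);M=np.eye(3)-np.outer(q,q);A+=M;v+=M@C[2]
    print(np.linalg.solve(A,v).round(3), ray(S,[a],.147)[0].round(3),ray(D,[b],.147)[0].round(3))
```

```text
[ 0.487 -0.255  0.151] [ 0.491 -0.26   0.147] [ 0.492 -0.266  0.147]
[ 0.421 -0.268  0.147] [ 0.421 -0.268  0.147] [ 0.421 -0.269  0.147]
```

The peg is level and its centre is within about 3 mm of the TCP, so I'm placing it on the -y band.

```bash
python3 go.py .463 -.294 .0225 0;python3 -m pendant '[0.004,0.016,0.03,0,0,0,0,0,0,0.04,0,0,0,0,0,0,0.035,0,0,0,0,0,0,0.017,0,0,0,0,0,0,0.007,0,0,0,0,0,0,0,0,0,0,0]'; python3 go.py .463 -.294 .0225 0
```

```text
psi now 0.1 turn 0.002 shift [0.0029 0.024  0.1321] j [ 0.48  0.38 -0.06  1.89  0.03  0.87 -1.17] z tilt [-0.     0.001 -1.   ]
clock: 7.28
position: [0.4645, -0.2873, 0.0262]
ee_rot: [3.141, -0.001, 0.001]
force: [0.1, -0.6, -0.5]
width: 0.16
gripper_force: 20.0
psi now -0.0 turn -0.0 shift [-0.0015  0.0067  0.0037] j [ 0.49  0.58 -0.05  1.97  0.05  0.6  -1.16] z tilt [ 0.001 -0.    -1.   ]
```

```bash
python3 -m pendant '[-0.001,0.007,0,0,0,0,0,0,0,0.004,0,0,0,0,0,0,0,0,0,0,0,0,0,0,0,0,0,0.03,0,0,0,0,0,0,0.03,0,0,0,0,0,0,0.03,0,0,-0.02,0,0,0,0.03,0,0,-0.05,0,0,0,0.04,0,0,-0.06,0,0,0,0.05]'; python3 go.py .413 .338 .15 76; python3 go.py .413 .338 .15 256
```

```text
clock: 8.4
position: [0.4623, -0.294, 0.1524]
ee_rot: [-3.14, 0.002, 0.003]
force: [1.1, -0.9, -1.0]
width: 0.494
gripper_force: 0.0
psi now -0.1 turn -1.328 shift [ 0.6013 -0.2007  0.0024] j [ 0.51  0.4  -0.05  1.86  0.03  0.88 -1.13] z tilt [-0.002  0.001 -1.   ]
psi now -0.1 turn -1.328 shift [ 0.6013 -0.2007  0.0024] j [ 0.51  0.4  -0.05  1.86  0.03  0.88 -1.13] z tilt [-0.002  0.001 -1.   ]
```

```bash
python3 -m pendant '[0,0,0,0,0,-0.166,0.05,0,0,0,0,0,-0.166,0.05,0,0,0,0,0,-0.166,0.05,0,0,0,0,0,-0.166,0.05,0,0,0,0,0,-0.166,0.05,0,0,0,0,0,-0.166,0.05,0,0,0,0,0,-0.166,0.05,0,0,0,0,0,-0.166,0.05,0.05,-0.017,0,0,0,0,0.05,0.05,-0.017,0,0,0,0,0.05]' && python3 -m pendant '[0.05,-0.017,0,0,0,0,0.05,0.05,-0.017,0,0,0,0,0.05,0.05,-0.017,0,0,0,0,0.05,0.05,-0.017,0,0,0,0,0.05,0.05,-0.017,0,0,0,0,0.05,0.05,-0.017,0,0,0,0,0.05,0.05,-0.017,0,0,0,0,0.05,0.05,-0.017,0,0,0,0,0.05,0.05,-0.017,0,0,0,0,0.05,0.05,-0.014,0,0,0,0,0.05]' && python3 -m pendant '[0,0,0,0,0,0,0.05]'; python3 look.py purple .011 w3.png;python3 go.py .413 .338 .013 76
```

```text
clock: 9.65
position: [0.4539, -0.1883, 0.1516]
ee_rot: [-2.477, -1.932, -0.001]
force: [1.6, 0.7, 0.1]
width: 0.546
gripper_force: 0.0
clock: 10.9
position: [0.4126, 0.3379, 0.1518]
ee_rot: [2.475, 1.934, 0.0]
force: [0.8, 0.6, 0.2]
width: 0.545
gripper_force: 0.0
clock: 11.02
position: [0.4115, 0.3411, 0.152]
ee_rot: [-2.468, -1.94, -0.003]
force: [0.2, -0.8, -0.2]
width: 0.544
gripper_force: 0.0
purple px [287. 207.] area 399 c [419.  337.9] mean [418.9 336. ] size [67.5  5.5] long 76.6
purple px [279. 208.] area 346 c [412.2 338.2] mean [411.4 336.8] size [64.8  4.6] long 76.2
psi now 76.2 turn 0.004 shift [0.     0.001  0.1386] j [-0.37  0.44 -0.56  1.87  0.29  0.91 -1.31] z tilt [-0.001  0.001 -1.   ]
```

```bash
python3 go.py .4155 .338 .015 76.4; python3 -m pendant '[-0.002,0.005,0.045,0,0,0,0.045, 0,0,0.045,0,0,0,0.045, 0,0,0.03,0,0,0,0.045, 0,0,0.017,0,0,0,0.045, 0,0,0,0,0,0,0.045,0,0,0,0,0,0,0,0,0,0,0,0,0,0,0,0,0,0,0,0,0,0,0,0,0,0,0,0]'
```

```text
psi now 76.2 turn -0.003 shift [0.0006 0.0034 0.1366] j [-0.37  0.44 -0.56  1.87  0.29  0.91 -1.31] z tilt [-0.001  0.001 -1.   ]
clock: 12.2
position: [0.4176, 0.3333, 0.0152]
ee_rot: [2.475, 1.934, 0.001]
force: [0.1, -1.3, 3.9]
width: 0.162
gripper_force: 20.0
```

```bash
python3 -m pendant '[0,0,-0.05,0,0,0,0,0,0,-0.06,0,0,0,0,0,0,-0.025,0,0,0.19,0,0,0,0,0,0,0.19,0]' ; python3 -m pendant '[0,0,-0.05,0,0,0,0,0,0,-0.06,0,0,0,0,0,0,-0.025,0,0,0.166,0,0,0,0,0,0,0.166,0,0,0,0,0,0,0.166,0,0,0,0,0,0,0.166,0,0,0,0,0,0,0.166,0,0,0,0,0,0,0.166,0,0,0,0,0,0,0.166,0,0,0,0,0,0,0.166,0]'; python3 go.py .459 -.246 .15 0
```

```text
clock: 13.45
position: [0.4171, 0.3331, 0.1498]
ee_rot: [3.142, -0.01, -0.0]
force: [0.1, -0.6, -1.5]
width: 0.16
gripper_force: 20.0
psi now -0.4 turn -0.007 shift [ 4.190e-02  5.791e-01 -2.000e-04] j [-0.59  0.4  -0.25  1.89  0.12  0.87 -2.47] z tilt [-0. -0. -1.]out of range; nothing moved
```

```bash
python3 -m pendant '[0.004,0.052,0,0,0,-0.007,0,0.004,0.052,0,0,0,0,0,0.004,0.052,0,0,0,0,0,0.004,0.052,0,0,0,0,0,0.004,0.052,0,0,0,0,0,0.004,0.052,0,0,0,0,0,0.004,0.052,0,0,0,0,0,0.004,0.052,0,0,0,0,0,0.004,0.052,0,0,0,0,0,0.004,0.052,0,0,0,0,0]'; python3 -m pendant '[0.002,0.04,0,0,0,0,0,0,0.015,0.01,0,0,0,0,0,0,0,0,0,0,0]';python3 go.py .459 -.246 .0225 0; python3 look.py green .018 w4.png
```

```text
clock: 14.7
position: [0.4599, -0.1882, 0.1499]
ee_rot: [-3.142, -0.01, -0.001]
force: [2.0, 0.8, 0.3]
width: 0.158
gripper_force: 20.0
clock: 15.08
position: [0.4614, -0.2416, 0.1387]
ee_rot: [-3.141, -0.007, 0.003]
force: [-0.7, 0.9, 0.7]
width: 0.16
gripper_force: 20.0
psi now 0.3 turn 0.004 shift [-0.0024  0.0044  0.1162] j [ 0.41  0.38 -0.04  1.94  0.02  0.82 -1.21] z tilt [-0.002  0.001 -1.   ]
green px [341. 205.] area 1127 c [ 467.  -292.8] mean [ 465.8 -292.9] size [13.8 70.6] long 179.9
```

View pics/w4.png

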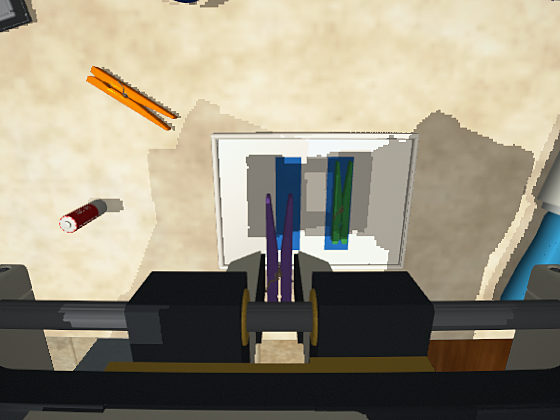

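The green peg lies flat along its band at (341,205). I'm lowering the purple peg onto the other band.

```bash
python3 -m pendant '[-0.003,0.002,0.03,0,0,0,0,0,0,0.04,0,0,0,0,0,0,0.03,0,0,0,0,0,0,0.011,0,0,0,0,0,0,0.004,0,0,0,0,0,0,0,0,0,0,0]'; python3 go.py .459 -.246 .0215 0
```

```text
clock: 15.88
position: [0.4599, -0.2434, 0.0255]
ee_rot: [3.141, 0.01, 0.002]
force: [0.1, 1.2, 0.7]
width: 0.158
gripper_force: 20.0
psi now 0.4 turn 0.006 shift [-0.0009  0.0026  0.004 ] j [ 0.41  0.55 -0.03  2.03  0.03  0.56 -1.21] z tilt [ 0.001 -0.    -1.   ]
```

```bash
python3 -m pendant '[0,0.002,0.003,0,0,0,0,0,0,0,0,0,0,0,0,0,0,0,0,0,0.025,0,0,0,0,0,0,0.025,0,0,0,0,0,0,0.025,0,0,-0.02,0,0,0,0.025,0,0,-0.05,0,0,0,0.06,0,0,-0.06,0,0,0,0.075]'; python3 go.py .418 .127 .15 122
```

```text
clock: 16.88
position: [0.4585, -0.2452, 0.1524]
ee_rot: [-3.141, -0.009, 0.003]
force: [1.1, 0.2, -0.7]
width: 0.441
gripper_force: 0.0
psi now 0.3 turn 1.018 shift [-0.3371 -0.1629  0.0024] j [ 0.42  0.36 -0.04  1.93  0.02  0.85 -1.19] z tilt [-0.002  0.001 -1.   ]
```

```bash
python3 -m pendant '[0,0,0,0,0,-0.177,0.075,0,0,0,0,0,-0.177,0.075,0,0,0,0,0,-0.177,0.075,0,0,0,0,0,-0.177,0.075,0,0,0,0,0,-0.177,0.075,0,0,0,0,0,-0.177,0.075,0,0,0,0,0,-0.177,0.075,0,0,0,0,0,-0.177,0.075,0,0,0,0,0,-0.177,0.075,0,0,0,0,0,-0.177,0.075]' && python3 -m pendant '[0,0,0,0,0,-0.177,0.075,0,0,0,0,0,-0.177,0.075,0.048,0.023,0,0,0,0,0.075,0.048,0.023,0,0,0,0,0.075,0.048,0.023,0,0,0,0,0.075,0.048,0.023,0,0,0,0,0.075,0.048,0.023,0,0,0,0,0.075,0.048,0.023,0,0,0,0,0.075,0.048,0.023,0,0,0,0,0.075,0,0,0,0,0,0,0.075]'; python3 look.py soap .015 w5.png; python3 go.py .418 .127 .015 122
```

```text
clock: 18.12
position: [0.4591, -0.2456, 0.1517]
ee_rot: [-1.976, -2.443, 0.0]
force: [0.6, 0.2, -0.2]
width: 0.815
gripper_force: 0.0
clock: 19.38
position: [0.4169, 0.129, 0.1522]
ee_rot: [-1.512, -2.753, -0.004]
force: [0.4, 0.1, -0.1]
width: 0.816
gripper_force: 0.0
soap px [279. 208.] area 4012 c [421.1 125.2] mean [420.3 126.1] size [47.2 72.8] long 122.3
soap px [127. 319.] area 251 c [354.4 -53.3] mean [354.  -54.5] size [ 9.6 61.5] long 113.3
psi now 122.3 turn 0.005 shift [1.000e-04 1.100e-03 1.368e-01] j [ 0.15  0.31 -0.68  2.08  0.27  0.83 -0.13] z tilt [ 0.  0. -1.]
```

```bash
python3 -m pendant '[-0.003,0.001,0.045,0,0,0,0.075, 0,0,0.045,0,0,0,0.075, 0,0,0.03,0,0,0,0.075, 0,0,0.016,0,0,0,0.075, 0,0,0,0,0,0,0.075,0,0,0,0,0,0,0,0,0,0,0,0,0,0,0,0,0,0,0,0,0,0,0,0,0,0,0,0]' 25;  python3 -m pendant '[0,0,0,0,0,0,0]'
```

```text
clock: 20.55
position: [0.4204, 0.1226, 0.0161]
ee_rot: [1.522, 2.747, 0.001]
force: [0.8, -1.0, 4.5]
width: 0.502
gripper_force: 25.0
clock: 20.68
position: [0.4204, 0.1226, 0.0161]
ee_rot: [1.522, 2.747, 0.001]
force: [0.3, -1.9, 7.1]
width: 0.503
gripper_force: 25.0
```

```bash
python3 -m pendant '[0,0,-0.03,0,0,0,0,0,0,-0.05,0,0,0,0,0,0,-0.055,0,0,0,0,0,0,0,0,0,0,0]'
python3 - <<'E'
from h import *
C,im=snap("wrist","w6.png");_,s=snap("scene","s6.png")
p,_=cv2.projectPoints(np.array([[.42,.12,.14]]),cv2.Rodrigues(cam("scene")[3].T)[0],-cam("scene")[3].T@cam("scene")[2],*cam("scene")[:2]);u,v=p.ravel().astype(int)
c=cv2.resize(s[max(v-50,0):v+50,u-50:u+50],(420,420))
cv2.imwrite("pics/c6.png",cv2.resize(np.hstack([im[:,80:460],c]),None,fx=.95,fy=.95)[:,:,::-1])
E
```

```text
clock: 21.18
position: [0.4221, 0.1236, 0.1541]
ee_rot: [1.52, 2.743, 0.007]
force: [1.2, 0.3, -2.0]
width: 0.501
gripper_force: 25.0
```

View pics/c6.png

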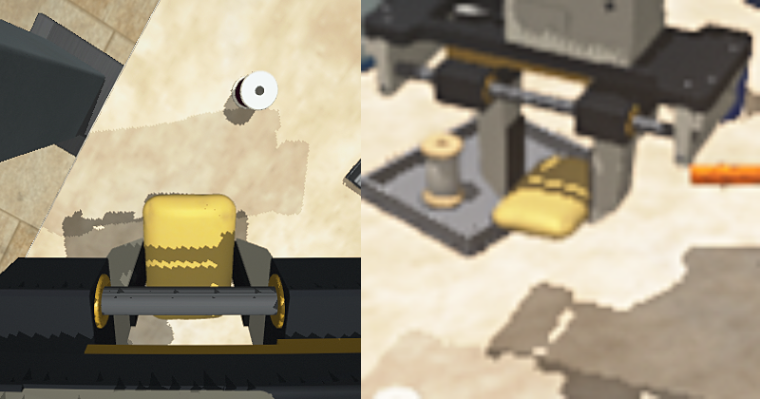

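Soap is held level between the fingers (scene crop at (540,190)), with the plum spool in view at (257,90). I'm carrying it to the dish.

```bash
python3 -m pendant '[0,0,0,0,0,0.14,0,0,0,0,0,0,0.14,0,0,0,0,0,0,0.14,0,0,0,0,0,0,0.14,0,0,0,0,0,0,0,0]'; python3 go.py .4625 -.273 .15 90
```

```text
clock: 21.9
position: [0.419, 0.1223, 0.1494]
ee_rot: [-2.22, -2.221, 0.004]
force: [0.3, -0.5, -0.7]
width: 0.507
gripper_force: 25.0
psi now 90.0 turn 0.0 shift [-0.3953  0.0435 -0.0006] j [ 0.07  0.3  -0.57  2.08  0.22  0.82 -0.63] z tilt [-0.003 -0.001 -1.   ]
```

```bash
python3 -m pendant '[-0.044,0.005,0,0,0,0,0,-0.044,0.005,0,0,0,0,0,-0.044,0.005,0,0,0,0,0,-0.044,0.005,0,0,0,0,0,-0.044,0.005,0,0,0,0,0,-0.044,0.005,0,0,0,0,0,-0.044,0.005,0,0,0,0,0,-0.044,0.005,0,0,0,0,0,-0.043,0.004,0,0,0,0,0,0,0,0,0,0,0,0]'; python3 -m pendant '[0,0,0,0,0,0,0]'; python3 go.py .4625 -.273 .0345 90; python3 look.py purple .018 w7.png; python3 look.py green .018 w7.png; python3 look.py soap .157 w7.png
```

```text
clock: 23.15
position: [0.4624, -0.2762, 0.1493]
ee_rot: [-2.224, -2.217, 0.003]
force: [0.5, 1.1, -0.7]
width: 0.5
gripper_force: 25.0
clock: 23.28
position: [0.4631, -0.2716, 0.1498]
ee_rot: [-2.219, -2.221, 0.0]
force: [-0.8, 0.1, -0.6]
width: 0.501
gripper_force: 25.0
psi now 90.1 turn 0.001 shift [-0.0014 -0.0006  0.1153] j [ 0.73  0.42 -0.4   1.87  0.21  0.89  0.23] z tilt [-0.002  0.001 -1.   ]
purple px [278. 175.] area 1168 c [ 465.3 -244.1] mean [ 463.2 -244.4] size [70.2 13.8] long 0.1
purple px [477. 240.] area 415 c [ 644.4 -303.5] mean [ 644.6 -303.5] size [ 9.8 43.8] long 179.8
soap px [279. 252.] area 8818 c [ 464.5 -253.3] mean [ 464.4 -252.3] size [43.7 47.7] long 90.1
soap px [275. 334.] area 269 c [ 463.4 -296.8] mean [ 462.7 -296.6] size [31.6  2.4] long 0.2
soap px [376. 320.] area 216 c [ 512.5 -288.3] mean [ 512.7 -289. ] size [ 3.2 29.4] long 96.3
```

View pics/w7.png

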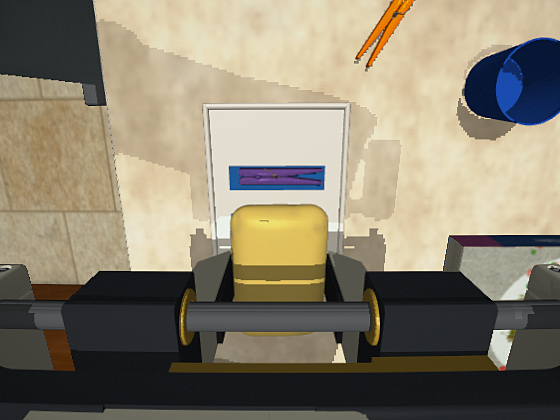

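Purple peg lies along its band at (278,175), and the soap is centred over the dish. Lowering the soap now.

```bash
python3 -m pendant '[-0.002,-0.001,0.03,0,0,0,0,0,0,0.035,0,0,0,0,0,0,0.025,0,0,0,0,0,0,0.014,0,0,0,0,0,0,0.006,0,0,0,0,0,0,0,0,0,0,0]'; python3 go.py .4625 -.273 .0345 90
```

```text
clock: 24.18
position: [0.4629, -0.2743, 0.0411]
ee_rot: [2.222, 2.221, 0.0]
force: [0.2, 0.4, -0.6]
width: 0.5
gripper_force: 25.0
psi now 90.0 turn -0.001 shift [ 0.0013 -0.0004  0.0066] j [ 0.68  0.57 -0.34  1.96  0.3   0.66  0.15] z tilt [ 0. -0. -1.]
```

```bash
python3 -m pendant '[0.001,0,0.004,0,0,0,0,0,0,0.002,0,0,0,0,0,0,0,0,0,0,0]'; python3 -m pendant '[0,0,0.001,0,0,0,0,0,0,0,0,0,0,0.055,0,0,0,0,0,0,0.06,0,0,0,0,0,0,0.065]'
```

```text
clock: 24.55
position: [0.4626, -0.2735, 0.0348]
ee_rot: [2.223, 2.22, -0.0]
force: [-0.1, -0.2, -0.7]
width: 0.498
gripper_force: 25.0
clock: 25.05
position: [0.4626, -0.2735, 0.0338]
ee_rot: [2.223, 2.22, 0.0]
force: [0.2, -0.1, -0.3]
width: 0.696
gripper_force: 0.0
```

Next is the red battery at about (.458,-.078). I rise, then move over it.

```bash
python3 -m pendant '[0,0,-0.02,0,0,0,0.065,0,0,-0.04,0,0,0,0.065,0,0,-0.06,0,0,0,0.065,0,0,-0.02,0,0,0,0.065,0.048,0,0,0,0,0,0.05,0.048,0,0,0,0,0,0.05,0.048,0,0,0,0,0,0.05,0.048,0,0,0,0,0,0.05,0,0,0,0,0,0,0.05]'; python3 look.py red .04 w8.png; python3 go.py .458 -.078 .04 90
```

```text
clock: 26.18
position: [0.4629, -0.0775, 0.1742]
ee_rot: [-2.215, -2.227, -0.002]
force: [0.1, -0.7, -0.6]
width: 0.548
gripper_force: 0.0
red px [274. 199.] area 91 c [459.8 -71.3] mean [459.8 -71.4] size [ 9.9 10.5] long 179.7
psi now 90.2 turn 0.003 shift [ 0.002  -0.0049  0.134 ] j [ 0.46  0.3  -0.49  1.99  0.18  0.89 -0.13] z tilt [ 0. -0. -1.]
```

View pics/w8.png

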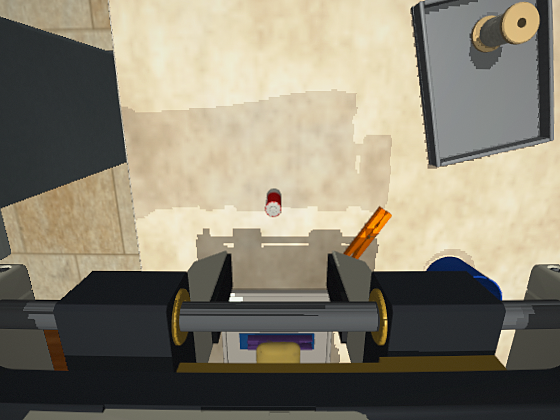

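The battery stands at (274,205), top disc at (274,208), with the orange peg at (370,232) to the right. I'm computing its centre from the top disc.

```bash
python3 - <<'E'
from h import *
C=cam("wrist");print(ray(C,[(274,208.5)],.05),ray(C,[(273,193)],.0),ray(C,[(385,210),(352,258)],.012))
E
python3 go.py .46 -.077 .034 90
```

```text
[[ 0.45983308 -0.07994761  0.05      ]] [[ 0.4581657  -0.07912409  0.        ]] [[ 0.56743528 -0.09280883  0.012     ]
 [ 0.53872053 -0.14412406  0.012     ]]
psi now 90.2 turn 0.003 shift [ 0.003  -0.0029  0.14  ] j [ 0.46  0.3  -0.49  1.99  0.18  0.89 -0.13] z tilt [ 0. -0. -1.]
```

```bash
python3 -m pendant '[0.001,-0.003,0.04,0,0,0,0.05,0,0,0.045,0,0,0,0.05,0,0,0.035,0,0,0,0.05,0,0,0.02,0,0,0,0.05,0,0,0,0,0,0,0.05,0,0,0,0,0,0,0.05]'; python3 go.py .4595 -.079 .034 90;  python3 -m pendant '[0,0,0,0,0,0,0,0,0,0,0,0,0,0,0,0,0,0,0,0,0,0,0,0,0,0,0,0]' 15
```

```text
clock: 26.98
position: [0.4603, -0.0812, 0.0344]
ee_rot: [2.223, 2.219, 0.0]
force: [0.4, -0.3, 0.2]
width: 0.545
gripper_force: 0.0
psi now 89.9 turn -0.002 shift [ 0.0022 -0.0008  0.0004] j [ 0.36  0.51 -0.39  2.13  0.36  0.56 -0.3 ] z tilt [ 0.001 -0.    -1.   ]
clock: 27.48
position: [0.4598, -0.0805, 0.0339]
ee_rot: [2.222, 2.22, 0.0]
force: [1.1, -0.3, -0.2]
width: 0.156
gripper_force: 0.8
```

```bash
python3 -m pendant '[0,0,0,0,0,0,0,0,0,-0.04,0,0,0,0,0,0,-0.06,0,0,0,0,0,0,-0.06,0,0,0,0,0,0,0,0,0,0,0]'; python3 go.py .606 .319 .195 90
python3 - <<'E'
from h import *
print(ray(cam("scene"),[(152,199),(190,180),(210,183),(235,172)],0).round(3))
E
```

```text
clock: 28.1
position: [0.4624, -0.0804, 0.198]
ee_rot: [2.218, 2.215, 0.007]
force: [0.8, -0.6, -0.6]
width: 0.154
gripper_force: 15.0
psi now 89.9 turn -0.001 shift [0.3994 0.1436 0.003 ] j [ 0.49  0.27 -0.52  1.97  0.17  0.94 -0.12] z tilt [ 0.008 -0.002 -1.   ]
[[0.827 0.283 0.   ]
 [0.868 0.149 0.   ]
 [0.818 0.106 0.   ]
 [0.837 0.009 0.   ]]
```

```bash
python3 -m pendant '[0.044,0.016,0,0,0,0,0,0.044,0.016,0,0,0,0,0,0.044,0.016,0,0,0,0,0,0.044,0.016,0,0,0,0,0,0.044,0.016,0,0,0,0,0,0.044,0.016,0,0,0,0,0,0.044,0.016,0,0,0,0,0,0.044,0.016,0,0,0,0,0,0.046,0.016,0,0,0,0,0,0,0,0,0,0,0,0]'; python3 go.py .606 .319 .037 90; python3 look.py green .054 w9.png; python3 look.py red .21 w9.png
```

```text
clock: 29.35
position: [0.6028, 0.322, 0.1916]
ee_rot: [-2.215, -2.224, 0.001]
force: [-0.2, -0.5, -0.3]
width: 0.153
gripper_force: 15.0
psi now 90.2 turn 0.004 shift [-0.003   0.0032  0.1546] j [-0.25  0.63 -0.53  1.43  0.32  1.17 -0.82] z tilt [-0.003  0.002 -1.   ]
red px [281. 267.] area 512 c [605.  336.1] mean [605.2 336.8] size [ 9.5 17.3] long 96.5
```

View pics/w9.png

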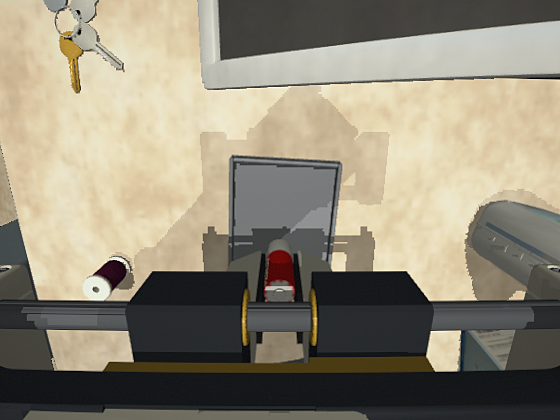

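The battery is gripped at (280,270) over the empty half of the tray, whose far wall is at row 160. The green battery is hidden behind the gripper. Checking uprightness and the tray edges.

```bash
python3 - <<'E'
from h import *
C=cam("wrist");print(ray(C,[(280,243)],.158),ray(C,[(281,292)],.208),ray(C,[(232,158),(341,163),(335,255)],.018).round(3))
E
python3 go.py .606 .319 .037 90;python3 -m pendant '[-0.003,0.002,0.04,0,0,0,0,0,0,0.05,0,0,0,0,0,0,0.04,0,0,0,0,0,0,0.016,0,0,0,0,0,0,0.004,0,0,0,0,0,0,0,0,0,0,0]';python3 go.py .606 .319 .0385 90
```

```text
[[0.60515941 0.32367332 0.158     ]] [[0.60554708 0.32121853 0.208     ]] [[0.559 0.353 0.018]
 [0.664 0.348 0.018]
 [0.663 0.251 0.018]]
psi now 90.0 turn 0.0 shift [0.0016 0.0025 0.1549] j [-0.24  0.62 -0.53  1.44  0.33  1.17 -0.82] z tilt [-0.002 -0.002 -1.   ]
clock: 30.2
position: [0.607, 0.3146, 0.0451]
ee_rot: [2.223, 2.219, 0.003]
force: [-0.9, -0.4, -0.2]
width: 0.154
gripper_force: 15.0
psi now 89.9 turn -0.001 shift [ 0.0044 -0.001   0.0066] j [-0.27  0.77 -0.47  1.57  0.42  0.91 -0.89] z tilt [ 0.002  0.001 -1.   ]
```

```bash
python3 -m pendant '[0,0,0.004,0,0,0,0,0,0,0.003,0,0,0,0,0,0,0,0,0,0,0]'; python3 -m pendant '[0,0,0,0,0,0,0]'
```

```text
clock: 30.58
position: [0.6068, 0.3147, 0.0377]
ee_rot: [2.222, 2.22, 0.002]
force: [-0.6, -0.8, 5.1]
width: 0.154
gripper_force: 15.0
clock: 30.7
position: [0.6068, 0.3148, 0.0377]
ee_rot: [2.222, 2.22, 0.002]
force: [-0.9, -1.2, 5.7]
width: 0.154
gripper_force: 15.0
```

```bash
python3 -m pendant '[0,0,-0.0005,0,0,0,0.02,0,0,0,0,0,0,0.03,0,0,0,0,0,0,0.045,0,0,0,0,0,0,0.05,0,0,-0.03,0,0,0,0.05,0,0,-0.05,0,0,0,0.05,0,0,-0.06,0,0,0,0.05,0,0,0,0,0,0,0.06]'; python3 look.py red .054 w10.png; python3 go.py .415 .233 .18 90
```

```text
clock: 31.7
position: [0.6084, 0.3166, 0.183]
ee_rot: [2.221, 2.219, 0.014]
force: [-0.1, 0.7, -0.3]
width: 0.612
gripper_force: 0.0
red px [277. 197.] area 81 c [608.9 326.5] mean [609.1 326.2] size [ 9.7 10.3] long 179.5
psi now 89.9 turn -0.001 shift [-8.240e-02 -1.923e-01 -1.000e-04] j [-0.24  0.63 -0.53  1.45  0.33  1.14 -0.82] z tilt [ 0.004  0.002 -1.   ]
```

View pics/w10.png

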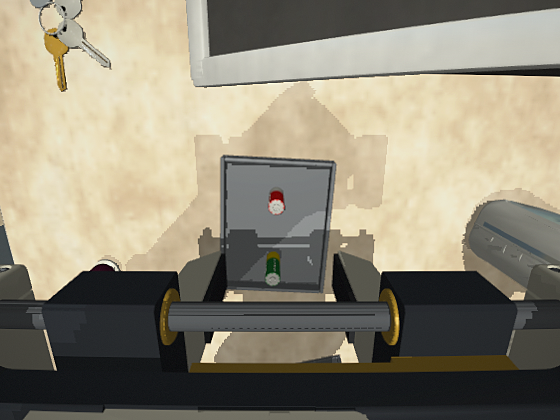

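Red battery stands at (277,200) in the tray, and the green one is undisturbed at (273,265). Plum spool next: I'm moving over it.

```bash
python3 -m pendant '[-0.016,-0.038,0,0,0,0,0.065,-0.016,-0.038,0,0,0,0,0.065,-0.017,-0.039,0,0,0,0,0.065,-0.017,-0.039,0,0,0,0,0.065,-0.016,-0.038,0,0,0,0,0.065,0,0,0,0,0,0,0.065,0,0,0,0,0,0,0.065]'; python3 look.py plumtop .05 w11.png; python3 go.py .415 .233 .034 90
python3 - <<'E'
from h import *
im=cv2.imread("pics/w11.png");o=observe()
m=cv2.inRange(cv2.cvtColor(im,cv2.COLOR_BGR2HSV),(0,60,0),(180,255,90))|cv2.inRange(cv2.cvtColor(im,cv2.COLOR_BGR2HSV),(0,0,215),(180,40,255))
m[255:]=0;m[:,:200]=0;m[:,360:]=0
n,l,st,ce=cv2.connectedComponentsWithStats(m);i=1+st[1:,4].argmax();print(st[i],ce[i],ray(cam("wrist",o),[ce[i]],.025))
E
```

```text
clock: 32.62
position: [0.4145, 0.2324, 0.1768]
ee_rot: [2.223, 2.22, -0.0]
force: [-0.4, 0.3, -0.6]
width: 0.708
gripper_force: 0.0
plumtop px [285. 210.] area 710 c [420.9 230. ] mean [420.9 230.1] size [27.  25.9] long 89.9
plumtop px [ 28. 270.] area 654 c [174.8 165.9] mean [181.8 171.6] size [37.7 38.8] long 90.4
plumtop px [236.  88.] area 585 c [383.4 328.5] mean [382.6 329.2] size [25.3 26.3] long 158.9
psi now 89.9 turn -0.002 shift [3.000e-04 1.000e-04 1.428e-01] j [-0.13  0.33 -0.62  1.97  0.24  0.92 -0.87] z tilt [-0.  0. -1.]
[ 211   64   49   75 2537] [235.09105242 102.82814348] [[0.37858794 0.318894   0.025     ]]
```

View pics/w11.png

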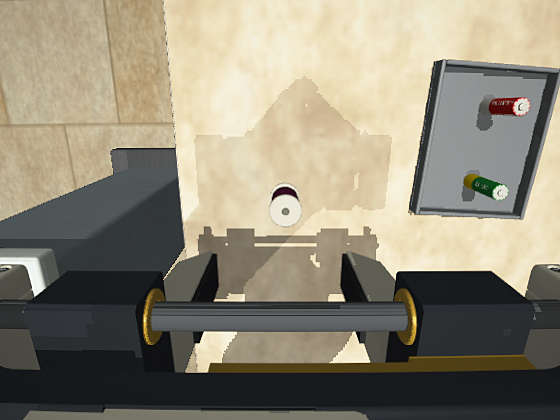

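The plum spool is centred at (285,210), top at (.421,.230), and both batteries stand in their tray on the right. Grasping the spool.

```bash
python3 -m pendant '[-0.002,0.0065,0.04,0,0,0,0.065,0,0,0.045,0,0,0,0.065,0,0,0.035,0,0,0,0.065,0,0,0.019,0,0,0,0.065,0,0,0,0,0,0,0.065,0,0,0,0,0,0,0.065]'; python3 go.py .421 .23 .036 90;  python3 -m pendant '[0,0,0,0,0,0,0,0,0,0,0,0,0,0,0,0,0,0,0,0,0,0,0,0,0,0,0,0,0,0,0,0,0,0,0]' 20
```

```text
clock: 33.42
position: [0.4213, 0.2312, 0.0386]
ee_rot: [-2.223, -2.22, -0.001]
force: [0.3, -0.5, 0.5]
width: 0.707
gripper_force: 0.0
psi now 89.9 turn -0.001 shift [-0.0012 -0.0003  0.0026] j [-0.24  0.54 -0.5   2.09  0.44  0.61 -1.04] z tilt [ 0.     0.001 -1.   ]
clock: 34.05
position: [0.4207, 0.2306, 0.0383]
ee_rot: [2.223, 2.22, 0.0]
force: [-0.8, -0.0, 1.0]
width: 0.304
gripper_force: 20.0
```

```bash
python3 -m pendant '[0,0,-0.04,0,0,0,0,0,0,-0.06,0,0,0,0,0,0,-0.05,0,0,0,0,0,0,0,0,0,0,0]'; python3 go.py .652 .002 .185 90
```

```text
clock: 34.55
position: [0.4224, 0.2321, 0.1919]
ee_rot: [2.221, 2.218, 0.01]
force: [0.4, 0.7, -0.7]
width: 0.307
gripper_force: 20.0
psi now 89.9 turn -0.001 shift [-0.2301  0.2296  0.0069] j [-0.1   0.32 -0.64  1.94  0.23  0.95 -0.85] z tilt [ 0.006  0.003 -1.   ]
```

```bash
python3 -m pendant '[-0.033,0.033,0,0,0,0,0,-0.033,0.033,0,0,0,0,0,-0.033,0.033,0,0,0,0,0,-0.033,0.033,0,0,0,0,0,-0.033,0.033,0,0,0,0,0,-0.033,0.033,0,0,0,0,0,-0.032,0.032,0,0,0,0,0,0,0,0,0,0,0,0]'; python3 -m pendant '[0,0,0,0,0,0,0]'; python3 go.py .652 .002 .0435 90; python3 look.py plumtop .2 w12.png
```

```text
clock: 35.55
position: [0.6516, -0.0041, 0.186]
ee_rot: [2.229, 2.214, -0.004]
force: [-0.5, 0.7, -0.4]
width: 0.307
gripper_force: 20.0
clock: 35.67
position: [0.6495, 0.001, 0.187]
ee_rot: [-2.221, -2.219, 0.002]
force: [-0.4, 0.7, 0.1]
width: 0.309
gripper_force: 20.0
psi now 90.0 turn -0.001 shift [0.001  0.0025 0.1435] j [ 0.24  0.57 -0.5   1.54  0.29  1.11 -0.33] z tilt [-0.002  0.001 -1.   ]
plumtop px [487. 276.] area 1506 c [746.1  10.7] mean [745.5  10.5] size [27.1 20.6] long 21.6
plumtop px [251. 104.] area 1152 c [643.8  85.7] mean [640.   84.8] size [40.8  6.3] long 16.2
plumtop px [ 92. 356.] area 725 c [556.4 -34.4] mean [557.3 -34.3] size [15.8 16.6] long 91.2
```

View pics/w12.png

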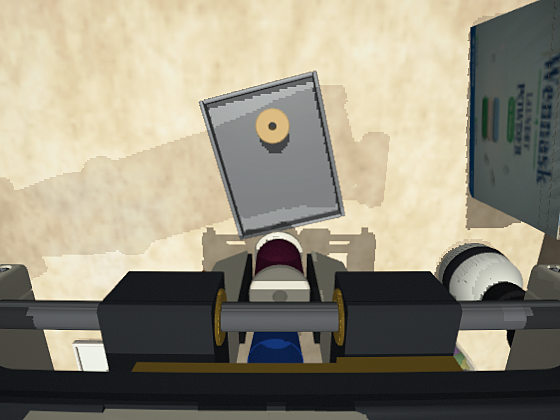

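The white spool is at (272,125). The tray corners are at (201,102), (317,72), (343,213) and (243,237), with the shaving brush at (490,275) and the mug at (275,348). I'm measuring the tray.

Run:
```python
from h import *
C=cam("wrist");P=ray(C,[(201,102),(317,72),(343,213),(243,237)],.018);print(P.round(3),P.mean(0).round(3))
print("white",ray(C,[(272,125)],.049).round(3),"brush base/top",ray(C,[(480,290)],.01).round(3),ray(C,[(505,300)],.11).round(3),"scene",ray(cam("scene"),[(258,160)],0).round(3))
```

```text
[[ 0.58   0.089  0.018]
 [ 0.684  0.114  0.018]
 [ 0.714 -0.017  0.018]
 [ 0.614 -0.042  0.018]] [0.648 0.036 0.018]
white [[0.644 0.07  0.049]] brush base/top [[ 0.876 -0.11   0.01 ]] [[ 0.828 -0.059  0.11 ]] scene [[ 0.868 -0.096  0.   ]]
```

```bash
python3 -m pendant '[0,0.004,0.04,0,0,0,0,0,0,0.045,0,0,0,0,0,0,0.035,0,0,0,0,0,0,0.014,0,0,0,0,0,0,0.004,0,0,0,0,0,0,0,0,0,0,0,0,0,0,0,0,0,0]';python3 go.py .654 .002 .0425 90
```

```text
clock: 36.6
position: [0.6552, 0.0005, 0.0517]
ee_rot: [2.222, 2.219, 0.002]
force: [-0.3, 0.2, -0.1]
width: 0.311
gripper_force: 20.0
psi now 89.9 turn -0.001 shift [ 0.0015 -0.0012  0.0092] j [ 0.21  0.72 -0.45  1.65  0.38  0.87 -0.4 ] z tilt [ 0.002  0.    -1.   ]
```

```bash
python3 -m pendant '[0,0,0.005,0,0,0,0,0,0,0.003,0,0,0,0,0,0,0,0,0,0,0]'; python3 -m pendant '[0,0,0.001,0,0,0,0,0,0,0,0,0,0,0]'
```

```text
clock: 36.98
position: [0.6543, 0.0002, 0.0423]
ee_rot: [2.223, 2.22, -0.0]
force: [-0.2, -0.5, 2.7]
width: 0.309
gripper_force: 20.0
clock: 37.22
position: [0.6544, 0.0002, 0.0422]
ee_rot: [2.222, 2.22, -0.0]
force: [-4.1, -1.2, 11.5]
width: 0.305
gripper_force: 20.0
```

Contact with the tray floor. Releasing, rising and checking.

```bash
python3 -m pendant '[0,0,-0.001,0,0,0,0.03,0,0,0,0,0,0,0.04,0,0,0,0,0,0,0.05,0,0,0,0,0,0,0.06,0,0,-0.03,0,0,0,0.06,0,0,-0.05,0,0,0,0.06,0,0,-0.06,0,0,0,0.06,0,0,0,0,0,0,0.06]'; python3 -m pendant '[-0.04,-0.04,0,0,0,0,0.06,-0.04,-0.04,0,0,0,0,0.06,-0.04,-0.04,0,0,0,0,0.06,-0.04,0,0,0,0,0,0.06,-0.04,0,0,0,0,0,0.06,0,0,0,0,0,0,0.06,0,0,0,0,0,0,0.06]'
python3 - <<'E'
from h import *
_,w=snap("wrist","w13.png");_,s=snap("scene","s13.png")
c=cv2.resize(s[150:290,140:440],None,fx=1.87,fy=1.87,interpolation=2)[:,:560]
cv2.imwrite("pics/fin.png",cv2.resize(np.vstack([w[:360],c]),None,fx=.94,fy=.94)[:599,:,::-1])
print(observe()["position"])
E
```

```text
clock: 38.22
position: [0.6573, 0.0012, 0.1878]
ee_rot: [2.218, 2.216, 0.011]
force: [0.7, -0.3, -0.2]
width: 0.652
gripper_force: 0.0
clock: 39.1
position: [0.5339, -0.1989, 0.1817]
ee_rot: [-2.222, -2.22, -0.0]
force: [0.5, -0.1, 0.3]
width: 0.652
gripper_force: 0.0
[ 0.53426111 -0.19802407  0.18198664]
```

View pics/fin.png

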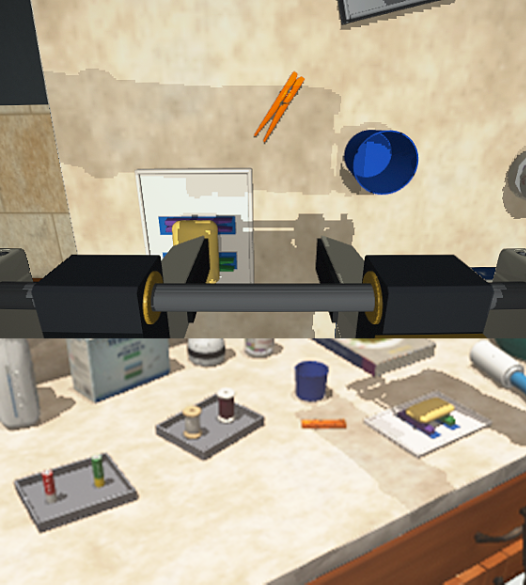

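Run:
```python
from h import *
for n,f in(("scene","s14.png"),("side","d14.png")):
    C,im=snap(n,f);m=cv2.inRange(cv2.cvtColor(im,cv2.COLOR_RGB2HSV),(20,80,80),(35,255,255))
    k,l,st,ce=cv2.connectedComponentsWithStats(m)
    for i in range(1,k):
        ys,xs=np.nonzero(l==i);P=ray(C,np.c_[xs,ys],.032)
        if st[i,4]>60 and abs(P[:,1].mean()+.27)<.08 and abs(P[:,0].mean()-.46)<.08:
            q=cv2.minAreaRect((P[:,:2]*1000).astype(np.float32));print(n,st[i,4],np.round(q[0]),np.round(q[1]),q[2])
```

```text
scene 239 [ 456. -265.] [52. 80.] 5.4200921058654785
side 230 [ 457. -267.] [83. 51.] 89.92781066894531
```

The soap is within about 7 mm of the dish centre, and everything is standing and released. Handing in.

```bash
python3 -c "
from cell import sign_off
print(sign_off())"
```

```text
the job is handed in; nothing more can be done
None
```

I handed the job in at about 39 s of the 115 s: both pegs lie flat on their bands with the soap resting on them about 7 mm off centre, the plum spool and red battery stand in their trays, and the last pictures show the white spool and green battery still standing where they were; sign-off gave no verdict.

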